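# Level the instrument shelf with a forked spirit level

## Robot

A 6-joint arm with a two-finger parallel gripper is mounted at the origin on the work surface. World frame = base frame: x ahead of the robot, y to its left, z up, the work surface at z = 0. Lengths are in mm, angles in rad, forces in N, time in s.
With the tool pointing down it reaches from about 275 to 1000 mm from the base axis. Payload 8.4 kg.
Tool frame: the origin (TCP) lies at the very end of the fingers, on their centre line; the grasp point (between the pads) lies 19 mm behind it; z points along the fingers, y is the line along which they close (so a half turn about z gives the same grasp; the last joint's range is limited). The gripper opens to 85 mm and grips with 20 to 120 N. Pads are 22 mm wide; open, the fingers measure 114 mm over their backs; the gripper's body (76 mm by 85 mm) begins 54 mm behind the grasp point. The pads swing forward as they close: fully open they stand 13 mm farther back than shut.
Start: joints at [-1.296, 0.353, 1.633, -0, 1.155, -0.002], TCP at [170.798, -601.212, 231.281] pointing down, gripper open.
Joint ranges: [-2.63, 2.63], [-0.92, 2.1], [0.06, 2.66], [-1.3, 4.44], [0, 2.69], [-3.02, 3.02]. Speed limits (rad/s): [2.22, 2.22, 2.79, 3.14, 3.14, 3.14].

## Interface

Orientations are given as [roll, pitch, yaw] about the fixed x, y, z axes, in that order (R = Rz(yaw) Ry(pitch) Rx(roll)).
In Python, from rig import r, vision gives the robot as it stands. The module is installed in compiled form; this text tells all that it offers.
- The arm moves only by the tool play_rows, never from a script. Its argument "steps" is a list of rows, each an object with "delta_pos": the shift along the tool's x, y, z in cm, a list of three; "yaw": the turn about the tool's z in rad; "jaw": the opening in per cent of the stroke, from 0 (shut) to 100 (fully open). A call has exactly 8 rows; each row is the pose to reach, as a shift and turn from the pose commanded when the call began, along the tool's axes at that moment; what a row does not reach only later rows make up. A row lasts 1/10 s, in which the tool goes at most 50 mm and 8.59 degrees, less where a joint would pass 70% of its speed; a pose out of reach is approached as far as the arm can. A call with a gripper value outside its range is refused whole. The fingers move at their own pace and stop on an object; "grip_force" is the grip in N (left out, the last holds). Time passes only in rows, so rows that repeat a pose let the fingers close, or fill a call up. It gives the time, the measured TCP pose, the force, the opening and the grip force at its end, in the units of the state.
- r.sense(): the state, without advancing time (a new reading comes with each control period).
- vision.grab_frame(name): name is "scene" or "side" or "wrist"; returns (picture, depth): 384x512x3 uint8, red, green, blue; 384x512 float32, mm along the optical axis (not along the pixel's ray), 0 where there is no reading.
- vision.calibration(name): a dict with "mtx" (3x3 intrinsics, pixels), "extrinsics" (4x4, takes a point from camera to world coordinates). Camera axes: x right, y down, z forward; pixel columns grow to the right and rows downward; lengths in mm; the calibration is good to about 2 mm. The wrist camera is an equidistant fisheye: a pixel r from the principal point sees the ray r / f radians off the axis. A picture is of the moment at which its call begins: read the wrist's pose just before it. calibration takes no time and is no camera call; for the wrist camera it gives the pose at the moment of the call.
- r.sign_off(): hands the job in; it is judged then, once.
Trained networks look in the newest picture that a camera, given by its name, has taken for a name from the list of things; names that differ only in an ending like _2 or _b are one class to them, and where a whole thing is asked for, a point or a joint stands for the part that bears it (a point fixed in the world has none). Each returns a list of dicts, best first, with "conf" (0 to 1); they miss things now and then, are a little off and sometimes report something else, mostly with a low value. They report only what shows in the picture. A call takes as long as a camera call. They do not tell look-alikes from the thing itself.
- vision.cut_out(camera, thing): "region" (384x512 bool, what is visible of it) and "uv" ([column, row] in pixels, amid what is visible of it).
- vision.landmark_of(camera, thing): "uv" ([column, row] in pixels: a listed point, or the origin of a listed thing).
The state is a dict: "clock": time; "qpos": joint angles; "qvel": joint speeds; "joint_efforts": joint torques, N m; "eef_pos": TCP position; "tcp_rot": TCP orientation; "contact_force": force on the tool from outside, world axes, zero at the start; "wrist_torque": the same for the moment, N m; "opening": opening from 0.0 (shut) to 1.0 (fully open); "grasp_force": force on a finger pad.
Only numpy, scipy, OpenCV 4.12 (cv2) and the standard library are available. Lean on these libraries where they do the work, as an engineer would, in place of code of your own. Each camera call takes 0.05 s, during which the arm holds its last target. There are 200 camera calls.

## Task

Set the blue-topped spirit level on the grey instrument shelf, between the yellow rails with its fork around the black foot knob, and let go of it. Then press the level firmly down with the fingertips astride the knob, grip the knob, and turn the levelling foot until the bubble is centred between the black lines. Finish while holding: still gripping the knob and still pressing the level down, with the other things on the bench left alone.

Things in the scene. Friction and masses are not known exactly. Their poses are not given: they have to be found in the camera images.
- level_grip (a point): centre of the spirit level's blue block, 84 x 24 x 30 mm (x, y, z), to be grasped across its 24 mm width. The block stands on the level's 8 mm plate; this point is 23 mm above the plate's underside and 20 mm to +x of the plate's centre. A green vial along x lies on the block, its top (bubble) 50 mm above the underside. x along the vial away from the fork, z up
- level: the same loose spirit level, about 0.25 kg: origin at the centre of its plate's underside, same axes. Aluminium plate 170 x 80 x 8 mm (x, y, z); its -x end is a fork: a slot 38 mm wide and 50 mm long, open at the -x end, with a 21 mm wide arm on each side
- bubble (a joint): position (m) of the white bubble, 14 mm long, in the vial: 0 = centred between the two black lines (17 mm apart), + = towards the level's +x end (away from the fork). It goes to the higher end, about 0.38 m per rad of tilt, and settles in 1 s
- deck: grey shelf 300 x 200 x 12 mm, hinged across its far end on a fixed stand; origin on the hinge at its underside; x away from the knob, z up; top face at z = 12 mm, 78 mm above the bench when level. The near end, with the knob, starts 3 to 8 mm low. Two yellow rails along x, 8 mm thick, centred at y = +-48.5 mm, x = -200 to -85 mm, stand 6 mm above the top face
- seat (a point): point on the shelf's top face where the centre of the level's underside belongs, 50 mm to +x of the knob's axis, midway between the rails; axes as the shelf. The level lies with its x axis along this x axis, so the knob stands in the fork's slot
- foot: levelling foot: steel stem upright in the shelf's near end, origin on its axis at the shelf's top face, carrying the knob. Stiff to turn (0.2 N m). Clockwise from above raises the near end, about 6 mm per rad (tilt 0.025 rad per rad, so the bubble moves 9.5 mm per rad towards the fork); it needs 0.5 to 1.2 rad clockwise from the start
- knob (a point): centre of the round black knob on the foot, 28 mm diameter, 32 mm high, on the foot's axis 28 mm above the shelf's top face, so the knob spans 12 to 44 mm above that face (4 to 36 mm above the laid level's plate). It turns with the foot and floats on its stem, 10 mm down and 4 mm up, on a light spring (1 N), so a hand gripping it can still push the level down
- meter: yellow hand-held meter 150 x 78 x 44 mm lying on the bench, origin under its centre; to be left alone
- jar: small jar, 60 mm diameter, 70 mm high, on the bench; to be left alone
- fusebox: small red and white box 70 x 45 x 29 mm on the bench; to be left alone
Not all that is in view belongs to the job. Of the things shaped like the level, the aluminium one is meant.

How it is judged:
By the outcome, as a careful person would: the job done as asked, in the order asked, and still so for the second after the job is handed in, while the arm keeps its last pose, push and grip.
It also fails if it takes over 72 s, if anything falls off the work surface, if the arm or the gripper's body presses on something with over 40 N, if the wrist force passes 120 N, or if a joint passes its speed limit or range.

## Working session

There is one attempt and no reset: what is moved stays moved. The work goes in short steps, Python scripts to look and compute and a tool call to move; the robot and the scene stay as the last step left them, time stands still between calls to the robot, and variables do not carry over. Pictures are saved under pics/ and viewed, at most 10 in all, crops included, and the job is handed in when it is done.

Besides the shell and the picture viewer there is one more tool, called after "Emit:" by a JSON object that holds its "method" and its "body", one argument or row to a line. play_rows: Moves the arm, as the interface text tells. Its arguments: {"type":"object","properties":{"steps":{"type":"array"},"grip_force":{"type":"number"}},"required":["steps"]}

```bash
mkdir -p pics; cat > h.py <<'E'
import numpy as np, cv2
from rig import r, vision
def pt(cam,uv,d,c=None):
    c=c or vision.calibration(cam); K=np.array(c["mtx"]);T=np.array(c["extrinsics"])
    x=(uv[0]-K[0,2])/K[0,0]; y=(uv[1]-K[1,2])/K[1,1]
    if cam=="wrist":
        rr=np.hypot(x,y); s=np.tan(rr)/max(rr,1e-9); x*=s;y*=s
    return (T@np.array([x*d,y*d,d,1]))[:3]
def proj(cam,P):
    c=vision.calibration(cam);K=np.array(c["mtx"]);T=np.linalg.inv(np.array(c["extrinsics"]))
    p=T[:3,:3]@np.array(P)+T[:3,3]; return (K@(p/p[2]))[:2]
def save(n,im): cv2.imwrite("pics/"+n,im[...,::-1])
E
python3 - <<'E'
from h import *
s=r.sense();print(s["clock"],s["eef_pos"],s["tcp_rot"],s["opening"])
ims=[]
for c in("scene","side"):
    im,d=vision.grab_frame(c);ims.append(im);np.save(c+"_d.npy",d);np.save(c+"_i.npy",im)
    print(c,np.array(vision.calibration(c)["extrinsics"]).round(2).tolist(),np.array(vision.calibration(c)["mtx"]).round(1).tolist())
    for t in("level_grip","level","knob","seat","deck","foot"):
        for o in vision.landmark_of(c,t)[:3]:
            u=np.array(o["uv"]);i=np.clip(u.round().astype(int),0,[511,383])
            print(c,t,round(o["conf"],2),u.round(1),pt(c,u,d[i[1],i[0]]).round(0))
save("a.png",ims[0]);save("b.png",ims[1])
E
```

```text
0.0 [ 170.66786301 -600.76126896  230.56943234] [-3.14023722e+00 -1.47234688e-05  2.76796348e-01] 0.9983329671857554
scene [[0.55, 0.71, -0.43, 1194.35], [0.83, -0.47, 0.3, -518.62], [0.01, -0.53, -0.85, 1382.33], [0.0, 0.0, 0.0, 1.0]] [[464.1, 0.0, 260.0], [0.0, 464.1, 186.5], [0.0, 0.0, 1.0]]
scene level_grip 0.96 [180.7 224.7] [ 497. -342.   46.]
scene level_grip 0.96 [194.7 170.1] [ 333. -199.   39.]
scene level_grip 0.83 [123.1 251.4] [ 476. -535.   36.]
scene level 0.91 [174.1 226.7] [ 483. -361.   29.]
scene level 0.72 [203.  172.6] [ 356. -179.   36.]
scene level 0.63 [119.6 255.2] [ 480. -550.   33.]
scene knob 0.62 [266.1 180.3] [536. -38. 103.]
scene seat 0.59 [275.1 191.1] [572. -26.  72.]
scene deck 0.66 [316.5 239.9] [792. -23.  84.]
scene foot 0.63 [265.9 180.7] [537. -40. 102.]
side [[-0.91, -0.25, 0.32, 174.57], [-0.41, 0.58, -0.71, 800.63], [-0.01, -0.78, -0.63, 880.42], [0.0, 0.0, 0.0, 1.0]] [[369.7, 0.0, 254.7], [0.0, 369.7, 186.9], [0.0, 0.0, 1.0]]
side level_grip 0.77 [305.2 170.4] [ 477. -334.   19.]
side level_grip 0.77 [334.6 201.8] [ 322. -179.   36.]
side level_grip 0.61 [320.8 145. ] [ 466. -505.   38.]
side level 0.97 [310.4 175.2] [ 452. -325.   10.]
side level 0.85 [320.  145.6] [ 466. -492.   43.]
side knob 0.54 [262.2 198.6] [524. -16. 112.]
side seat 0.97 [250.3 202.6] [568. -20.  77.]
side seat 0.73 [308.1 173.7] [ 463. -330.   10.]
side deck 0.71 [197.2 187.5] [765. -13.  82.]
side deck 0.55 [263.1 205.8] [524. -24.  75.]
side foot 0.57 [265.7 206. ] [516. -26.  74.]
```

View pics/a.png

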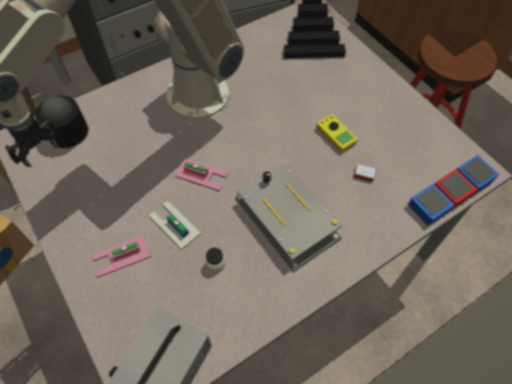

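View pics/b.png

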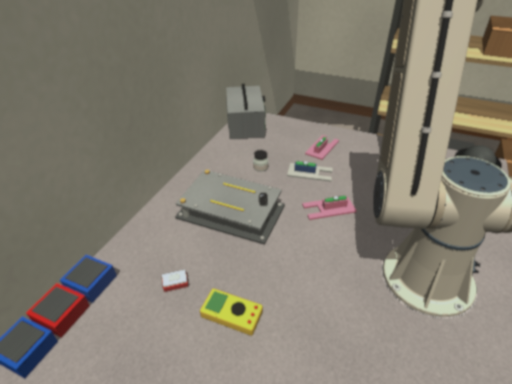

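Candidates for the level are pink at scene (203,172), white/aluminium with a blue block at (175,226), and pink at (120,252). I choose (175,226) and will check it in a close crop.

```bash
python3 - <<'E'
from h import *
im=np.load("scene_i.npy")
a=cv2.resize(im[190:280,90:240],None,fx=5,fy=5,interpolation=cv2.INTER_CUBIC)
b=cv2.resize(im[150:270,220:360],None,fx=5,fy=5,interpolation=cv2.INTER_CUBIC)[:450]
save("c.png",a)
for c in("scene","side"):
    im,d=vision.grab_frame(c); cal=vision.calibration(c)
    hsv=cv2.cvtColor(im,cv2.COLOR_RGB2HSV)
    vs,us=np.nonzero(d>0)
    K=cal["mtx"];T=np.array(cal["extrinsics"]);D=d[vs,us]
    P=np.zeros(d.shape+(3,));P[vs,us]=(np.c_[(us-K[0][2])/K[0][0]*D,(vs-K[1][2])/K[1][1]*D,D]@T[:3,:3].T)+T[:3,3]
    bench=np.median(P[...,2][(P[...,0]>300)&(P[...,0]<700)&(abs(P[...,1])<450)&(abs(P[...,2])<15)]);print(c,"bench z",bench)
    # level
    for o in vision.cut_out(c,"level")[:3]:
        m=o["region"]&(d>0);p=P[m];print("level",round(o["conf"],2),np.array(o["uv"]).round(),m.sum(),p.mean(0).round(0),im[m].mean(0).round(),p[:,2].max().round())
        if abs(p[:,0].mean()-485)<40 and abs(p[:,1].mean()+345)<50:
            q=p[p[:,2]<40][:,:2].astype(np.float32)
            print(" rect",cv2.minAreaRect(q), "pca",)
            pc=np.cov(p[:,:2].T);w,v=np.linalg.eigh(pc);print(w,v[:,1],np.arctan2(v[1,1],v[0,1]))
            bl=m&(hsv[...,0]>95)&(hsv[...,0]<125)&(hsv[...,1]>100)
            g=m&(hsv[...,0]>45)&(hsv[...,0]<85)&(hsv[...,1]>90)
            for n,mm in(("blue",bl),("green",g)):
                x=P[mm]; 
                if len(x)>5:
                    w,v=np.linalg.eigh(np.cov(x[:,:2].T));print(n,len(x),x.mean(0).round(1),x.max(0).round(),x.min(0).round(),np.arctan2(v[1,1],v[0,1]).round(3))
    # rails
    ye=(hsv[...,0]>20)&(hsv[...,0]<35)&(hsv[...,1]>110)&(P[...,0]>480)&(P[...,0]<800)&(abs(P[...,1])<150)&(P[...,2]>60)
    n,l,st,ce=cv2.connectedComponentsWithStats(ye.astype(np.uint8))
    for i in range(1,n):
        x=P[l==i]
        if len(x)>25:
            w,v=np.linalg.eigh(np.cov(x[:,:2].T));e=(x[:,:2]-x[:,:2].mean(0))@v[:,1]
            print("yellow",len(x),x.mean(0).round(1),"ang",np.arctan2(v[1,1],v[0,1]).round(3),"len",np.ptp(e).round())
    t=(P[...,0]>510)&(P[...,0]<800)&(abs(P[...,1])<120)&(P[...,2]>60)&(P[...,2]<92)&(hsv[...,1]<60)
    x=P[t];A=np.c_[x[:,:2],np.ones(len(x))];k=np.ones(len(x),bool)
    for _ in range(4):
        s=np.linalg.lstsq(A[k],x[k,2],rcond=None)[0];k=abs(A@s-x[:,2])<4
    print("deckplane",s,k.sum(),cv2.minAreaRect(x[k][:,:2].astype(np.float32)))
    kn=(hsv[...,2]<60)&(P[...,0]>490)&(P[...,0]<600)&(P[...,1]>-90)&(P[...,1]<20)&(P[...,2]>82)
    x=P[kn];print("knob",len(x),x.mean(0).round(1),x.min(0).round(),x.max(0).round())
    zt=x[x[:,2]>x[:,2].max()-6];print("top",len(zt),zt.mean(0).round(1))
E
```

```text
scene bench z 0.9969360899460753
level 0.95 [199. 173.] 888 [ 339. -186.   15.] [147. 109. 113.] 57.0
level 0.94 [123. 253.] 1145 [ 474. -542.   16.] [154. 116. 120.] 56.0
level 0.59 [175. 225.] 991 [ 478. -354.   16.] [142. 152. 135.] 53.0
 rect ((461.2438659667969, -353.45123291015625), (176.007568359375, 83.65816497802734), 11.250743865966797) pca
[ 586.69007856 2122.32737213] [-0.97655434 -0.21527102] -2.9246233061274007
blue 37 [ 499.9 -353.5   35.7] [ 524. -335.   44.] [ 450. -366.   24.] -2.826
green 80 [ 486.7 -350.2   46. ] [ 521. -336.   53.] [ 447. -363.   34.] -2.951
yellow 74 [634.5  20.6  80.9] ang -3.112 len 120.0
yellow 77 [635.2 -76.1  80.4] ang -3.115 len 113.0
deckplane [2.17645431e-02 1.90679286e-03 6.16250671e+01] 3545 ((653.3316650390625, -22.90564727783203), (287.76849365234375, 195.57557678222656), 0.5554447770118713)
knob 42 [532.8 -36.3 108. ] [518. -45.  90.] [539. -26. 121.]
top 14 [528.3 -36.3 117.4]
side bench z 2.080041232654196
level 0.97 [334. 205.] 701 [ 328. -170.   19.] [164. 120. 126.] 53.0
level 0.93 [304. 174.] 584 [ 467. -340.   19.] [137. 146. 136.] 54.0
 rect ((467.5788879394531, -367.14776611328125), (164.62112426757812, 121.90314483642578), 11.229928970336914) pca
[ 431.48989181 1944.97338346] [-0.96486415 -0.26274926] -2.875722176701476
blue 46 [ 476.6 -338.4   29.6] [ 511. -329.   38.] [ 450. -346.   19.] -2.929
green 49 [ 480.9 -341.1   43.8] [ 516. -332.   51.] [ 447. -352.   39.] -2.949
level 0.49 [233. 310.] 1854 [460. 338.  35.] [160. 164.  71.] 50.0
yellow 46 [636.5 -71.5  80.6] ang -3.123 len 110.0
yellow 60 [631.9  26.   81.2] ang -3.124 len 113.0
deckplane [ 2.22773115e-02 -6.65486280e-04  6.28243946e+01] 2879 ((654.08349609375, -21.17162322998047), (290.3025207519531, 200.63934326171875), 0.8601111769676208)
knob 40 [522.  -18.9 105.7] [515. -28.  88.] [532. -13. 120.]
top 8 [520.  -21.9 118.1]
```

View pics/c.png

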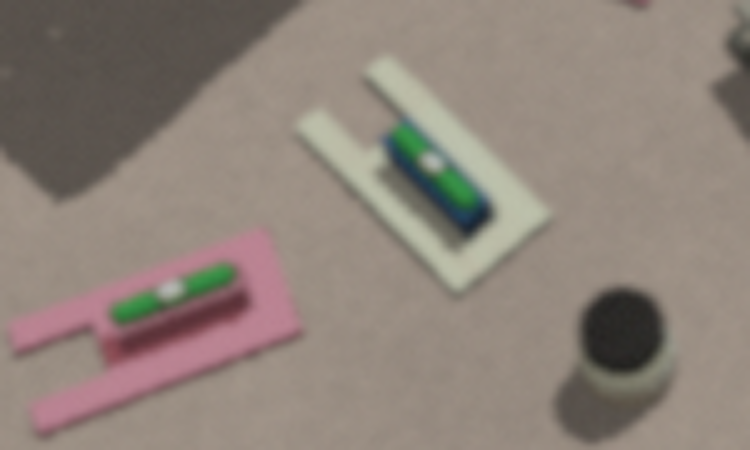

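The crop confirms it: a pale aluminium forked plate with a blue block and green vial in the middle of the crop, its fork pointing up-left. The pink ones are decoys. Next I move above it for a wrist look.

Emit:
{"method": "play_rows", "body": {
  "steps": [
    {"delta_pos":[18.5,-8,0],"yaw":0.04,"jaw":100},
    {"delta_pos":[37.1,-16.1,4],"yaw":0.08,"jaw":100},
    {"delta_pos":[37.1,-16.1,4],"yaw":0.08,"jaw":100},
    {"delta_pos":[37.1,-16.1,4],"yaw":0.08,"jaw":100},
    {"delta_pos":[37.1,-16.1,4],"yaw":0.08,"jaw":100},
    {"delta_pos":[37.1,-16.1,4],"yaw":0.08,"jaw":100},
    {"delta_pos":[37.1,-16.1,4],"yaw":0.08,"jaw":100},
    {"delta_pos":[37.1,-16.1,4],"yaw":0.08,"jaw":100}
  ]
}}

```text
clock: 1.7
eef_pos: [480.0, -347.7, 192.1]
tcp_rot: [3.141, -0.0, 0.197]
contact_force: [0.4, -0.1, 0.5]
opening: 1.001
grasp_force: 0.0
```

Emit:
{"method": "play_rows", "body": {
  "steps": [
    {"delta_pos":[0,0,0],"yaw":0,"jaw":75},
    {"delta_pos":[0,0,0],"yaw":0,"jaw":75},
    {"delta_pos":[0,0,0],"yaw":0,"jaw":75},
    {"delta_pos":[0,0,0],"yaw":0,"jaw":75},
    {"delta_pos":[0,0,0],"yaw":0,"jaw":75},
    {"delta_pos":[0,0,0],"yaw":0,"jaw":75},
    {"delta_pos":[0,0,0],"yaw":0,"jaw":75},
    {"delta_pos":[0,0,0],"yaw":0,"jaw":75}
  ]
}}

```text
clock: 2.5
eef_pos: [478.4, -349.4, 192.1]
tcp_rot: [3.142, -0.0, 0.196]
contact_force: [-0.1, 0.5, 0.1]
opening: 0.749
grasp_force: 0.0
```

```bash
cat >> h.py <<'E'
def cloud(cam,c,d):
    K=np.array(c["mtx"]);T=np.array(c["extrinsics"]);v,u=np.mgrid[:384,:512]
    x=(u-K[0,2])/K[0,0];y=(v-K[1,2])/K[1,1]
    if cam=="wrist":
        rr=np.maximum(np.hypot(x,y),1e-9);s=np.tan(np.minimum(rr,1.5))/rr;x=x*s;y=y*s
    return np.stack([x*d,y*d,d],-1)@T[:3,:3].T+T[:3,3]
def pca(x):
    w,v=np.linalg.eigh(np.cov(x[:,:2].T));a=v[:,1]*np.sign(v[0,1]);return np.arctan2(a[1],a[0])
E
python3 - <<'E'
from h import *
s=r.sense();print(s["clock"],s["eef_pos"],s["tcp_rot"],s["opening"])
c=vision.calibration("wrist");im,d=vision.grab_frame("wrist");P=cloud("wrist",c,d)
print(np.array(c["extrinsics"]).round(2).tolist(),np.array(c["mtx"])[0])
save("d.png",im);np.savez("w1.npz",im=im,d=d,P=P)
hsv=cv2.cvtColor(im,cv2.COLOR_RGB2HSV)
for t in("level_grip","level","knob"):
    for o in vision.landmark_of("wrist",t)[:3]:
        i=np.array(o["uv"]).round().astype(int);print(t,round(o["conf"],2),i,P[i[1],i[0]].round(0))
near=(abs(P[...,0]-484)<90)&(abs(P[...,1]+345)<70)&(d>0)
g=near&(hsv[...,0]>45)&(hsv[...,0]<85)&(hsv[...,1]>90)&(P[...,2]>25)
x=P[g];print("green",len(x),x.mean(0).round(1),(x[:,:2].max(0)+x[:,:2].min(0))/2,x[:,2].max(),pca(x))
p=near&(P[...,2]>5)&(P[...,2]<14);x=P[p];print("plate",len(x),cv2.minAreaRect(x[:,:2].astype(np.float32)))
E
```

```text
2.5 [ 478.35644251 -349.40477807  192.07686059] [ 3.14153379e+00 -4.59271584e-05  1.96320188e-01] 0.7486839328284043
[[0.2, -0.94, -0.28, 551.08], [-0.98, -0.19, -0.06, -335.18], [-0.0, 0.29, -0.96, 334.02], [0.0, 0.0, 0.0, 1.0]] [297.31863964   0.         256.32309891]
level_grip 0.95 [115 268] [ 333. -197.   36.]
level_grip 0.94 [253 174] [ 487. -345.   48.]
level_grip 0.76 [400 211] [ 478. -514.   45.]
level 0.98 [115 249] [ 347. -187.   14.]
level 0.75 [404 213] [ 477. -520.   46.]
level 0.7 [256 185] [ 476. -350.   49.]
knob 0.41 [256 184] [ 478. -349.   50.]
green 1344 [ 485.  -339.7  123.9] [ 482.65267631 -346.08688039] 300.3491988362626 -1.2636007632691753
plate 6443 ((466.70318603515625, -351.50494384765625), (162.08340454101562, 80.88679504394531), 11.117035865783691)
```

View pics/d.png

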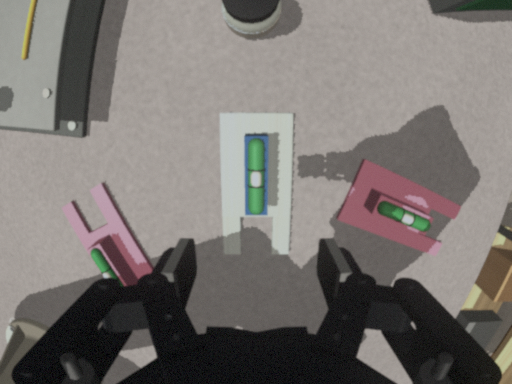

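Wrist view: the level is at (256,180), aligned with the tool. The pink ones are at (115,250) and (404,213), and the jar is at (252,10). Fingers are at (180,270) and (335,270). The measured grip point is about (486,-346.5) with yaw 0.195. I descend and grasp.

Emit:
{"method": "play_rows", "body": {
  "steps": [
    {"delta_pos":[0.85,-0.05,4],"yaw":0,"jaw":75},
    {"delta_pos":[0.85,-0.05,8],"yaw":0,"jaw":75},
    {"delta_pos":[0.85,-0.05,12],"yaw":0,"jaw":75},
    {"delta_pos":[0.85,-0.05,15],"yaw":0,"jaw":75},
    {"delta_pos":[0.85,-0.05,16.5],"yaw":0,"jaw":75},
    {"delta_pos":[0.85,-0.05,17.5],"yaw":0,"jaw":75},
    {"delta_pos":[0.85,-0.05,18.0],"yaw":0,"jaw":75},
    {"delta_pos":[0.85,-0.05,18.0],"yaw":0,"jaw":75}
  ]
}}

```text
clock: 3.5
eef_pos: [487.2, -347.3, 12.5]
tcp_rot: [3.141, -0.001, 0.197]
contact_force: [-0.7, -0.4, 0.5]
opening: 0.751
grasp_force: 0.0
```

Emit:
{"method": "play_rows", "body": {
  "grip_force": 50,
  "steps": [
    {"delta_pos":[0,0,0],"yaw":0,"jaw":10},
    {"delta_pos":[0,0,0],"yaw":0,"jaw":10},
    {"delta_pos":[0,0,0],"yaw":0,"jaw":10},
    {"delta_pos":[0,0,0],"yaw":0,"jaw":10},
    {"delta_pos":[0,0,0],"yaw":0,"jaw":10},
    {"delta_pos":[0,0,0],"yaw":0,"jaw":10},
    {"delta_pos":[0,0,0],"yaw":0,"jaw":10},
    {"delta_pos":[0,0,0],"yaw":0,"jaw":10}
  ]
}}

```text
clock: 4.3
eef_pos: [487.4, -347.4, 13.1]
tcp_rot: [3.141, -0.001, 0.197]
contact_force: [-0.5, 1.5, 6.3]
opening: 0.271
grasp_force: 51.1
```

```bash
python3 - <<'E'
from h import *
s=r.sense();print(s["clock"],s["eef_pos"],s["tcp_rot"],s["opening"],s["grasp_force"],s["contact_force"])
E
```

```text
4.3 [ 487.35353975 -347.40041016   13.12683889] [ 3.14051616e+00 -1.08616063e-03  1.96711993e-01] 0.2705911778464388 51.12533748149872 [-0.5163258   1.48471864  6.28997868]
```

Emit:
{"method": "play_rows", "body": {
  "steps": [
    {"delta_pos":[0,0,-1],"yaw":0,"jaw":10},
    {"delta_pos":[0,0,-4],"yaw":0,"jaw":10},
    {"delta_pos":[0,0,-8],"yaw":0,"jaw":10},
    {"delta_pos":[0,0,-12],"yaw":0,"jaw":10},
    {"delta_pos":[0,0,-16],"yaw":0,"jaw":10},
    {"delta_pos":[0,0,-19],"yaw":0,"jaw":10},
    {"delta_pos":[0,0,-20],"yaw":0,"jaw":10},
    {"delta_pos":[0,0,-20],"yaw":0,"jaw":10}
  ]
}}

```text
clock: 5.1
eef_pos: [487.2, -347.3, 213.4]
tcp_rot: [3.14, -0.002, 0.197]
contact_force: [-0.4, -0.3, -2.7]
opening: 0.273
grasp_force: 49.9
```

Emit:
{"method": "play_rows", "body": {
  "steps": [
    {"delta_pos":[0.2,-3,0],"yaw":0.02,"jaw":10},
    {"delta_pos":[0.5,-7.5,0],"yaw":0.05,"jaw":10},
    {"delta_pos":[0.7,-12,0],"yaw":0.08,"jaw":10},
    {"delta_pos":[0.9,-16.5,0],"yaw":0.1,"jaw":10},
    {"delta_pos":[1.1,-21,0],"yaw":0.12,"jaw":10},
    {"delta_pos":[1.3,-25.5,0],"yaw":0.14,"jaw":10},
    {"delta_pos":[1.5,-30,0],"yaw":0.16,"jaw":10},
    {"delta_pos":[1.6,-32.2,0],"yaw":0.174,"jaw":10}
  ]
}}

```text
clock: 5.9
eef_pos: [437.0, -25.3, 209.9]
tcp_rot: [-3.14, 0.004, 0.023]
contact_force: [0.4, -0.2, -3.3]
opening: 0.269
grasp_force: 50.1
```

Emit:
{"method": "play_rows", "body": {
  "steps": [
    {"delta_pos":[0,0,0],"yaw":0,"jaw":10},
    {"delta_pos":[0,0,0],"yaw":0,"jaw":10},
    {"delta_pos":[0,0,0],"yaw":0,"jaw":10},
    {"delta_pos":[0,0,0],"yaw":0,"jaw":10},
    {"delta_pos":[0,0,0],"yaw":0,"jaw":10},
    {"delta_pos":[0,0,0],"yaw":0,"jaw":10},
    {"delta_pos":[0,0,0],"yaw":0,"jaw":10},
    {"delta_pos":[0,0,0],"yaw":0,"jaw":10}
  ]
}}

```text
clock: 6.7
eef_pos: [439.5, -28.3, 212.1]
tcp_rot: [3.142, -0.0, 0.022]
contact_force: [0.1, -0.7, -2.4]
opening: 0.278
grasp_force: 50.2
```

```bash
python3 - <<'E'
from h import *
s=r.sense();print(s["clock"],s["eef_pos"],s["tcp_rot"],s["opening"],s["grasp_force"],s["contact_force"],s["wrist_torque"])
c=vision.calibration("wrist");im,d=vision.grab_frame("wrist");P=cloud("wrist",c,d)
save("e.png",im);np.savez("w2.npz",im=im,d=d,P=P)
hsv=cv2.cvtColor(im,cv2.COLOR_RGB2HSV)
for t in("knob","seat","foot","level_grip","level"):
    for o in vision.landmark_of("wrist",t)[:3]:
        i=np.array(o["uv"]).round().astype(int);print(t,round(o["conf"],2),i,P[i[1],i[0]].round(0))
ye=(hsv[...,0]>20)&(hsv[...,0]<35)&(hsv[...,1]>110)&(P[...,0]>480)&(P[...,2]>50)
n,l,st,ce=cv2.connectedComponentsWithStats(ye.astype(np.uint8))
for i in range(1,n):
    x=P[l==i]
    if len(x)>25: print("yellow",len(x),x.mean(0).round(1),"ang",pca(x),x[:,0].min())
kn=(hsv[...,2]<70)&(abs(P[...,0]-525)<40)&(abs(P[...,1]+26)<40)&(P[...,2]>80)&(P[...,2]<140)
x=P[kn];print("knob",len(x),x.mean(0).round(1))
if len(x):
    z=np.percentile(x[:,2],90);q=x[abs(x[:,2]-z)<4];print(z,len(q),cv2.minEnclosingCircle(q[:,:2].astype(np.float32)))
E
```

```text
6.7 [439.54265311 -28.25581075 212.05710615] [ 3.14158913e+00 -7.21958164e-05  2.24880616e-02] 0.2776100257241417 50.15400230884552 [ 0.10414282 -0.74712602 -2.42112986] [-0.01815441 -0.08023529  0.03258499]
knob 0.82 [259  93] [525. -29. 116.]
seat 0.88 [258  41] [577. -27.  73.]
seat 0.73 [260 276] [444. -30. 245.]
foot 0.68 [256  96] [523. -26. 117.]
level_grip 0.74 [374 262] [ 336. -179.   47.]
level_grip 0.69 [256 270] [448. -28. 246.]
level 0.95 [362 245] [ 355. -162.   36.]
level 0.89 [256 274] [446. -28. 247.]
yellow 310 [594.3  20.3  81.6] ang 0.18021126231248916 513.6558750802441
yellow 328 [598.  -74.9  79.7] ang -0.04126861194495143 513.6558750802441
knob 661 [525.1 -30.7 115.9]
116.82823087929177 661 ((525.523681640625, -29.979326248168945), 12.914307594299316)
```

View pics/e.png

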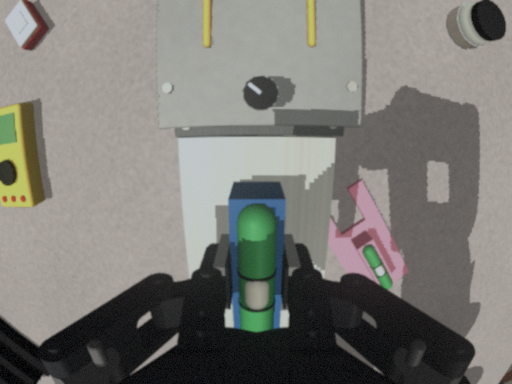

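Wrist view: the knob is at (260,93) with the rails' ends at (207,45) and (311,45). The held level's far edge is at row 137, columns 180 to 335. I refine the rail angle, knob and in-hand pose.

```bash
python3 - <<'E'
from h import *
w=np.load("w2.npz");im,d,P=w["im"],w["d"],w["P"];c=vision.calibration("wrist")
hsv=cv2.cvtColor(im,cv2.COLOR_RGB2HSV)
K=np.array(c["mtx"]);T=np.array(c["extrinsics"])
def onplane(u,v,z):
    x=(u-K[0,2])/K[0,0];y=(v-K[1,2])/K[1,1];rr=np.hypot(x,y);s=np.tan(rr)/rr
    q=np.stack([x*s,y*s,np.ones_like(x)],-1)@T[:3,:3].T;return T[:3,3]+q*((z-T[2,3])/q[...,2])[...,None]
v,u=np.mgrid[:384,:512].astype(float)
ye=(hsv[...,0]>20)&(hsv[...,0]<35)&(hsv[...,1]>110)&(v<60)
for lo,hi in((190,225),(295,330)):
    m=ye&(u>lo)&(u<hi);q=onplane(u[m],v[m],80.);f=np.polyfit(q[:,0],q[:,1],1);print("rail",m.sum(),f[0],np.polyval(f,525),np.polyval(f,575),"xmin",q[:,0].min())
# knob top depth plane
m=(hsv[...,2]<75)&(u>235)&(u<285)&(v>70)&(v<115);q=onplane(u[m],v[m],116.);print("knob",m.sum(),q.mean(0),cv2.minEnclosingCircle(q[:,:2].astype(np.float32)))
# held plate
g=(P[...,2]>190)&(P[...,2]<222)&(v>125)&(v<190)&(u>165)&(u<350)
for rr in(145,160,175):
    cs=np.nonzero(g[rr])[0];print(rr,cs.min(),cs.max(),P[rr,cs.min()].round(1),P[rr,cs.max()].round(1))
z=np.median(P[g][:,2]);print("plate z",z,g.sum())
e=[];z0=207.
for cc in range(190,328,6):
    rs=np.nonzero(g[:,cc])[0];e.append(onplane(np.array(float(cc)),np.array(rs.min()-.5),np.array(z0)))
e=np.array(e);f=np.polyfit(e[:,1],e[:,0],1);print("front edge slope",f, "x at y=-28",np.polyval(f,-28.))
for s in(0,1):
    k=[]
    for rr in range(142,185,3):
        cs=np.nonzero(g[rr])[0];k.append(onplane(np.array([cs.min()-.5,cs.max()+.5][s]),np.array(float(rr)),np.array(z0)))
    k=np.array(k);f=np.polyfit(k[:,0],k[:,1],1);print("side",f[0],np.polyval(f,500))
# deck front edge
E
```

```text
rail 310 0.031538225949914234 18.646298469659836 20.223209767155545 xmin 571.143925800892
rail 328 0.020433067562406565 -76.06336752576608 -75.04171414764576 xmin 574.5602459933534
knob 706 [525.03836184 -30.35475215 116.        ] ((525.82861328125, -29.499128341674805), 13.11150074005127)
145 178 334 [494.4  12.9 205.8] [496.5 -66.5 207.2]
160 179 334 [486.7  12.5 206.1] [488.5 -67.6 205.4]
175 180 333 [479.   12.  207.1] [480.7 -67.4 206.5]
plate z 206.28220414395182 8404
front edge slope [-2.39536239e-02  4.99551960e+02] x at y=-28 500.2226617726732
side 0.040140134158236626 13.163321527456855
side 0.029957084474050263 -66.57689264815517
```

Emit:
{"method": "play_rows", "body": {
  "steps": [
    {"delta_pos":[1.5,0.02,0],"yaw":0,"jaw":10},
    {"delta_pos":[4.5,0.07,0],"yaw":0,"jaw":10},
    {"delta_pos":[8,0.12,0],"yaw":0,"jaw":10},
    {"delta_pos":[11.5,0.17,0.5],"yaw":0,"jaw":10},
    {"delta_pos":[14.5,0.22,1.5],"yaw":0,"jaw":10},
    {"delta_pos":[16.2,0.25,3],"yaw":0,"jaw":10},
    {"delta_pos":[16.2,0.25,5],"yaw":0,"jaw":10},
    {"delta_pos":[16.2,0.25,6],"yaw":0,"jaw":10}
  ]
}}

```text
clock: 7.8
eef_pos: [601.8, -26.8, 149.8]
tcp_rot: [-3.141, 0.002, 0.023]
contact_force: [-1.2, -0.6, -3.4]
opening: 0.273
grasp_force: 50.2
```

Emit:
{"method": "play_rows", "body": {
  "steps": [
    {"delta_pos":[0,0,0],"yaw":0,"jaw":10},
    {"delta_pos":[0,0,0],"yaw":0,"jaw":10},
    {"delta_pos":[0,0,0],"yaw":0,"jaw":10},
    {"delta_pos":[0,0,0],"yaw":0,"jaw":10},
    {"delta_pos":[0,0,0],"yaw":0,"jaw":10},
    {"delta_pos":[0,0,0],"yaw":0,"jaw":10},
    {"delta_pos":[0,0,0],"yaw":0,"jaw":10},
    {"delta_pos":[0,0,0],"yaw":0,"jaw":10}
  ]
}}

```text
clock: 8.6
eef_pos: [601.5, -26.9, 152.1]
tcp_rot: [3.142, -0.0, 0.023]
contact_force: [-1.1, 0.2, -2.7]
opening: 0.267
grasp_force: 50.1
```

```bash
python3 - <<'E'
from h import *
s=r.sense();print(s["clock"],s["eef_pos"],s["tcp_rot"],s["contact_force"])
ims=[vision.grab_frame(c)[0] for c in("scene","side")]
u,v=proj("scene",[560,-28,110]).astype(int);a=ims[0][v-50:v+50,u-65:u+65]
u,v=proj("side",[560,-28,110]).astype(int);b=ims[1][v-50:v+50,u-65:u+65]
save("f.png",cv2.resize(np.hstack([a,b]),(780,300),interpolation=cv2.INTER_CUBIC))
E
```

```text
8.6 [601.50785193 -26.90210701 152.11917212] [ 3.14159203e+00 -5.17662167e-05  2.28007472e-02] [-1.07272044  0.21065218 -2.66322035]
```

View pics/f.png

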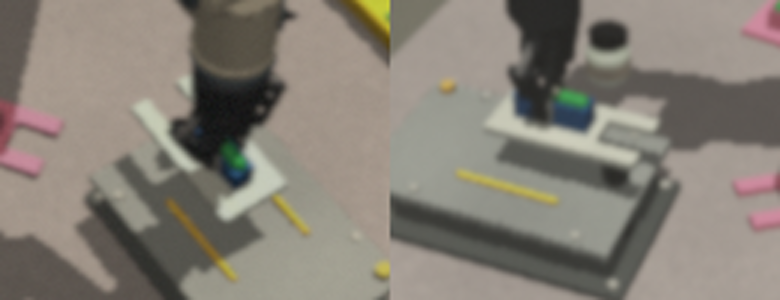

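Held level hovers with the slot (side crop 635,135) above the knob (615,170). I lower it.

Emit:
{"method": "play_rows", "body": {
  "steps": [
    {"delta_pos":[0,0,1],"yaw":0,"jaw":10},
    {"delta_pos":[0,0,2],"yaw":0,"jaw":10},
    {"delta_pos":[0,0,3],"yaw":0,"jaw":10},
    {"delta_pos":[0,0,4],"yaw":0,"jaw":10},
    {"delta_pos":[0,0,5],"yaw":0,"jaw":10},
    {"delta_pos":[0,0,5.7],"yaw":0,"jaw":10},
    {"delta_pos":[0,0,6],"yaw":0,"jaw":10},
    {"delta_pos":[0,0,6],"yaw":0,"jaw":10}
  ]
}}

```text
clock: 9.5
eef_pos: [601.3, -26.9, 91.5]
tcp_rot: [-3.142, 0.001, 0.023]
contact_force: [-0.1, -0.4, -2.5]
opening: 0.271
grasp_force: 50.2
```

Emit:
{"method": "play_rows", "body": {
  "steps": [
    {"delta_pos":[0,0,0.1],"yaw":0,"jaw":10},
    {"delta_pos":[0,0,0.2],"yaw":0,"jaw":10},
    {"delta_pos":[0,0,0.2],"yaw":0,"jaw":10},
    {"delta_pos":[0,0,0.3],"yaw":0,"jaw":10},
    {"delta_pos":[0,0,0.3],"yaw":0,"jaw":10},
    {"delta_pos":[0,0,0.3],"yaw":0,"jaw":10},
    {"delta_pos":[0,0,0.3],"yaw":0,"jaw":10},
    {"delta_pos":[0,0,0.3],"yaw":0,"jaw":10}
  ]
}}

```text
clock: 10.3
eef_pos: [601.5, -26.9, 89.1]
tcp_rot: [-3.142, -0.0, 0.023]
contact_force: [0.1, -0.4, -2.5]
opening: 0.271
grasp_force: 50.2
```

Emit:
{"method": "play_rows", "body": {
  "steps": [
    {"delta_pos":[0,0,0.1],"yaw":0,"jaw":10},
    {"delta_pos":[0,0,0.1],"yaw":0,"jaw":10},
    {"delta_pos":[0,0,0.2],"yaw":0,"jaw":10},
    {"delta_pos":[0,0,0.2],"yaw":0,"jaw":10},
    {"delta_pos":[0,0,0.3],"yaw":0,"jaw":10},
    {"delta_pos":[0,0,0.3],"yaw":0,"jaw":10},
    {"delta_pos":[0,0,0.3],"yaw":0,"jaw":10},
    {"delta_pos":[0,0,0.3],"yaw":0,"jaw":10}
  ]
}}

```text
clock: 11.1
eef_pos: [601.1, -26.9, 87.2]
tcp_rot: [-3.142, 0.001, 0.023]
contact_force: [-9.0, 0.1, 13.8]
opening: 0.267
grasp_force: 52.5
```

Emit:
{"method": "play_rows", "body": {
  "steps": [
    {"delta_pos":[0,0,-0.1],"yaw":0,"jaw":60},
    {"delta_pos":[0,0,-0.1],"yaw":0,"jaw":60},
    {"delta_pos":[0,0,-0.1],"yaw":0,"jaw":60},
    {"delta_pos":[0,0,-0.1],"yaw":0,"jaw":60},
    {"delta_pos":[0,0,-0.1],"yaw":0,"jaw":60},
    {"delta_pos":[0,0,-0.1],"yaw":0,"jaw":60},
    {"delta_pos":[0,0,-2],"yaw":0,"jaw":60},
    {"delta_pos":[0,0,-5],"yaw":0,"jaw":60}
  ]
}}

```text
clock: 11.9
eef_pos: [600.0, -26.8, 134.7]
tcp_rot: [-3.141, 0.004, 0.023]
contact_force: [0.2, 0.5, 0.5]
opening: 0.602
grasp_force: 0.0
```

Emit:
{"method": "play_rows", "body": {
  "steps": [
    {"delta_pos":[-3,0.07,-5],"yaw":0,"jaw":60},
    {"delta_pos":[-6,0.15,-9],"yaw":0,"jaw":60},
    {"delta_pos":[-9,0.2,-9],"yaw":0,"jaw":60},
    {"delta_pos":[-11,0.27,-9],"yaw":0,"jaw":60},
    {"delta_pos":[-12,0.3,-9],"yaw":0,"jaw":60},
    {"delta_pos":[-12,0.3,-9],"yaw":0,"jaw":60},
    {"delta_pos":[-12,0.3,-9],"yaw":0,"jaw":60},
    {"delta_pos":[-12,0.3,-9],"yaw":0,"jaw":60}
  ]
}}

```text
clock: 12.7
eef_pos: [482.6, -32.6, 225.7]
tcp_rot: [-3.142, 0.0, 0.023]
contact_force: [0.5, 0.2, 0.4]
opening: 0.599
grasp_force: 0.0
```

```bash
python3 - <<'E'
from h import *
s=r.sense();print(s["clock"],s["eef_pos"],s["tcp_rot"],s["contact_force"])
c=vision.calibration("wrist");im,d=vision.grab_frame("wrist");P=cloud("wrist",c,d)
save("g.png",im);np.savez("w3.npz",im=im,d=d,P=P,T=c["extrinsics"])
for t in("knob","level","level_grip","bubble"):
    for o in vision.landmark_of("wrist",t)[:2]:
        i=np.array(o["uv"]).round().astype(int);print(t,round(o["conf"],2),i,P[i[1],i[0]].round(0))
E
```

```text
12.7 [482.6439563  -32.60396813 225.74458156] [-3.14153752e+00  1.18199345e-05  2.28894668e-02] [0.49960623 0.20756302 0.39631753]
knob 0.71 [253 138] [531. -29. 116.]
level 0.86 [352 266] [ 357. -165.   31.]
level 0.67 [253  85] [575. -28. 121.]
level_grip 0.88 [257  67] [591. -31. 119.]
level_grip 0.81 [362 285] [492. -75. 273.]Traceback (most recent call last):
  File "<stdin>", line 6, in <module>
ValueError: it knows: deck, foot, fusebox, jar, knob, level, level_grip, meter, seat
```

View pics/g.png

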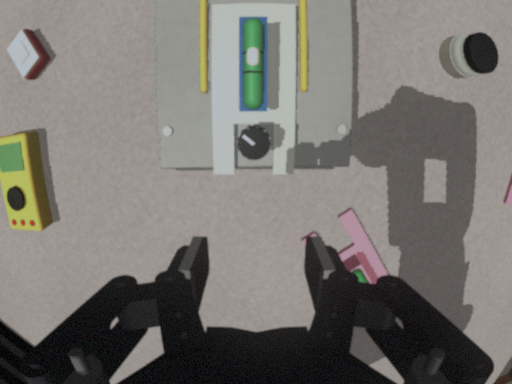

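The level is seated: plate at columns 212 to 296 between the rails at 203 and 304, with the knob at (254,140) in the slot. I measure the knob and seat error.

```bash
python3 - <<'E'
from h import *
w=np.load("w3.npz");im,d,P,T=w["im"],w["d"],w["P"],w["T"];K=np.array(vision.calibration("wrist")["mtx"])
hsv=cv2.cvtColor(im,cv2.COLOR_RGB2HSV)
def onplane(u,v,z):
    x=(u-K[0,2])/K[0,0];y=(v-K[1,2])/K[1,1];rr=np.hypot(x,y);s=np.tan(rr)/rr
    q=np.stack([x*s,y*s,np.ones_like(x)],-1)@T[:3,:3].T;return T[:3,3]+q*((z-T[2,3])/q[...,2])[...,None]
v,u=np.mgrid[:384,:512].astype(float)
m=(hsv[...,2]<70)&(u>236)&(u<275)&(v>122)&(v<162)
q=onplane(u[m],v[m],116.);print("knob",m.sum(),cv2.minEnclosingCircle(q[:,:2].astype(np.float32)),q.mean(0),np.median(P[m][:,2]))
for col in(225,284):
    print(col,[(r_,im[r_,col].tolist()) for r_ in list(range(1,7))+list(range(169,180))][::1])
print([ (r_,im[r_,243].tolist()) for r_ in range(108,130)])
for row in(2,3,4,5,172,173,174,175): print(row,onplane(np.array(254.),np.array(float(row)),np.array(81.))[:2])
for row in range(118,128,2): print(row,onplane(np.array(254.),np.array(float(row)),np.array(81.))[:2])
g=im[20:110,254].astype(int);print([(i+20,*g[i]) for i in range(0,90)][16:62])
E
```

```text
knob 646 ((527.091064453125, -30.41684341430664), 14.011476516723633) [526.57823623 -30.54541825 116.        ] 115.93057372483804
225 [(1, [150, 151, 145]), (2, [150, 153, 147]), (3, [158, 161, 154]), (4, [173, 178, 174]), (5, [181, 186, 182]), (6, [179, 185, 180]), (169, [180, 187, 184]), (170, [181, 188, 185]), (171, [179, 186, 183]), (172, [180, 186, 183]), (173, [179, 183, 180]), (174, [170, 170, 166]), (175, [163, 158, 154]), (176, [161, 156, 151]), (177, [159, 154, 149]), (178, [159, 152, 149]), (179, [159, 152, 148])]
284 [(1, [147, 149, 143]), (2, [151, 152, 146]), (3, [159, 162, 156]), (4, [174, 180, 172]), (5, [180, 186, 179]), (6, [181, 187, 179]), (169, [177, 183, 176]), (170, [178, 184, 176]), (171, [178, 184, 176]), (172, [176, 183, 176]), (173, [175, 179, 172]), (174, [166, 166, 161]), (175, [158, 153, 148]), (176, [154, 148, 144]), (177, [157, 152, 147]), (178, [158, 152, 147]), (179, [156, 150, 144])]
[(108, [75, 109, 150]), (109, [79, 112, 150]), (110, [102, 126, 155]), (111, [148, 159, 168]), (112, [175, 182, 180]), (113, [180, 186, 182]), (114, [181, 187, 183]), (
[... 2362 characters left out ...]
 np.int64(99)), (68, np.int64(81), np.int64(152), np.int64(97)), (69, np.int64(83), np.int64(149), np.int64(96)), (70, np.int64(76), np.int64(129), np.int64(86)), (71, np.int64(60), np.int64(89), np.int64(65)), (72, np.int64(65), np.int64(106), np.int64(74)), (73, np.int64(78), np.int64(137), np.int64(89)), (74, np.int64(86), np.int64(153), np.int64(98)), (75, np.int64(84), np.int64(154), np.int64(98)), (76, np.int64(85), np.int64(155), np.int64(99)), (77, np.int64(82), np.int64(153), np.int64(98)), (78, np.int64(86), np.int64(154), np.int64(99)), (79, np.int64(83), np.int64(154), np.int64(99)), (80, np.int64(83), np.int64(152), np.int64(96)), (81, np.int64(84), np.int64(153), np.int64(97))]
```

Seat error is under 1 mm: the knob sits 49.4 mm from the plate centre. I go over the knob with a pre-turn of -0.5 (counter-clockwise from above) and a 40 mm opening.

Emit:
{"method": "play_rows", "body": {
  "steps": [
    {"delta_pos":[2,-0.1,1],"yaw":-0.12,"jaw":47},
    {"delta_pos":[4.37,-0.18,3],"yaw":-0.25,"jaw":47},
    {"delta_pos":[4.37,-0.18,5],"yaw":-0.38,"jaw":47},
    {"delta_pos":[4.37,-0.18,7.5],"yaw":-0.5,"jaw":47},
    {"delta_pos":[4.37,-0.18,7.5],"yaw":-0.5,"jaw":47},
    {"delta_pos":[4.37,-0.18,7.5],"yaw":-0.5,"jaw":47},
    {"delta_pos":[4.37,-0.18,7.5],"yaw":-0.5,"jaw":47},
    {"delta_pos":[4.37,-0.18,7.5],"yaw":-0.5,"jaw":47}
  ]
}}

```text
clock: 13.7
eef_pos: [526.1, -29.9, 152.3]
tcp_rot: [3.14, -0.002, 0.521]
contact_force: [0.1, 0.1, 0.3]
opening: 0.465
grasp_force: 0.0
```

Emit:
{"method": "play_rows", "body": {
  "steps": [
    {"delta_pos":[0,0,1.5],"yaw":0,"jaw":47},
    {"delta_pos":[0,0,3],"yaw":0,"jaw":47},
    {"delta_pos":[0,0,4],"yaw":0,"jaw":47},
    {"delta_pos":[0,0,5],"yaw":0,"jaw":47},
    {"delta_pos":[0,0,5.7],"yaw":0,"jaw":47},
    {"delta_pos":[0,0,6.1],"yaw":0,"jaw":47},
    {"delta_pos":[0,0,6.1],"yaw":0,"jaw":47},
    {"delta_pos":[0,0,6.1],"yaw":0,"jaw":47}
  ]
}}

```text
clock: 14.5
eef_pos: [525.5, -29.9, 90.3]
tcp_rot: [3.141, -0.0, 0.523]
contact_force: [0.2, -1.2, 0.1]
opening: 0.465
grasp_force: 0.0
```

```bash
python3 - <<'E'
from h import *
s=r.sense();print(s["clock"],s["eef_pos"],s["tcp_rot"],s["contact_force"])
c=vision.calibration("wrist");im,d=vision.grab_frame("wrist");np.savez("w4.npz",im=im,d=d,T=c["extrinsics"])
save("k.png",im)
E
```

```text
14.5 [525.50962464 -29.85322533  90.27958988] [ 3.14141814e+00 -2.88850927e-04  5.22729166e-01] [ 0.15599835 -1.17622359  0.0904135 ]
```

View pics/k.png

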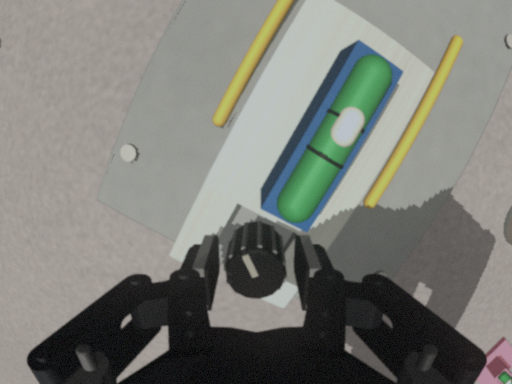

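Very good view: black lines at (325,156) and (345,118), with the bubble at (347,127). The knob is centred between the fingers at (256,260). I press down in small steps.

Emit:
{"method": "play_rows", "body": {
  "steps": [
    {"delta_pos":[0,0,0.2],"yaw":0,"jaw":47},
    {"delta_pos":[0,0,0.4],"yaw":0,"jaw":47},
    {"delta_pos":[0,0,0.6],"yaw":0,"jaw":47},
    {"delta_pos":[0,0,0.8],"yaw":0,"jaw":47},
    {"delta_pos":[0,0,0.9],"yaw":0,"jaw":47},
    {"delta_pos":[0,0,0.9],"yaw":0,"jaw":47},
    {"delta_pos":[0,0,0.9],"yaw":0,"jaw":47},
    {"delta_pos":[0,0,0.9],"yaw":0,"jaw":47}
  ]
}}

```text
clock: 15.35
eef_pos: [525.4, -29.8, 81.1]
tcp_rot: [3.142, -0.0, 0.523]
contact_force: [-0.4, 0.0, -0.2]
opening: 0.469
grasp_force: 0.0
```

Emit:
{"method": "play_rows", "body": {
  "steps": [
    {"delta_pos":[0,0,0.1],"yaw":0,"jaw":47},
    {"delta_pos":[0,0,0.15],"yaw":0,"jaw":47},
    {"delta_pos":[0,0,0.2],"yaw":0,"jaw":47},
    {"delta_pos":[0,0,0.25],"yaw":0,"jaw":47},
    {"delta_pos":[0,0,0.3],"yaw":0,"jaw":47},
    {"delta_pos":[0,0,0.3],"yaw":0,"jaw":47},
    {"delta_pos":[0,0,0.3],"yaw":0,"jaw":47},
    {"delta_pos":[0,0,0.3],"yaw":0,"jaw":47}
  ]
}}

```text
clock: 16.15
eef_pos: [525.4, -29.9, 79.1]
tcp_rot: [3.141, -0.0, 0.523]
contact_force: [-5.3, 0.7, 14.5]
opening: 0.469
grasp_force: 7.3
```

Emit:
{"method": "play_rows", "body": {
  "steps": [
    {"delta_pos":[0,0,0.05],"yaw":0,"jaw":47},
    {"delta_pos":[0,0,0.08],"yaw":0,"jaw":47},
    {"delta_pos":[0,0,0.08],"yaw":0,"jaw":47},
    {"delta_pos":[0,0,0.08],"yaw":0,"jaw":47},
    {"delta_pos":[0,0,0.08],"yaw":0,"jaw":47},
    {"delta_pos":[0,0,0.08],"yaw":0,"jaw":47},
    {"delta_pos":[0,0,0.08],"yaw":0,"jaw":47},
    {"delta_pos":[0,0,0.08],"yaw":0,"jaw":47}
  ]
}}

```text
clock: 16.95
eef_pos: [525.5, -29.9, 78.8]
tcp_rot: [3.141, -0.0, 0.523]
contact_force: [-7.9, 1.3, 21.8]
opening: 0.471
grasp_force: 11.0
```

Emit:
{"method": "play_rows", "body": {
  "grip_force": 60,
  "steps": [
    {"delta_pos":[0,0,0],"yaw":0,"jaw":42},
    {"delta_pos":[0,0,0],"yaw":0,"jaw":38},
    {"delta_pos":[0,0,0],"yaw":0,"jaw":34},
    {"delta_pos":[0,0,0],"yaw":0,"jaw":25},
    {"delta_pos":[0,0,0],"yaw":0,"jaw":15},
    {"delta_pos":[0,0,0],"yaw":0,"jaw":15},
    {"delta_pos":[0,0,0],"yaw":0,"jaw":15},
    {"delta_pos":[0,0,0],"yaw":0,"jaw":15}
  ]
}}

```text
clock: 17.75
eef_pos: [526.1, -29.9, 79.7]
tcp_rot: [3.14, -0.002, 0.523]
contact_force: [-9.0, 1.0, 30.9]
opening: 0.314
grasp_force: 69.5
```

```bash
cat > bub.py <<'E'
from h import *
def bubble(name=None):
    s=r.sense();c=vision.calibration("wrist");im,d=vision.grab_frame("wrist")
    if name: save(name,im)
    K=np.array(c["mtx"]);T=np.array(c["extrinsics"]);zt=np.array(122.)
    # rectified top view of the vial plane: 0.25 mm/px, along deck x (angle .025) from knob
    a=.025;ex=np.array([np.cos(a),np.sin(a)]);ey=np.array([-ex[1],ex[0]])
    X,Y=np.meshgrid(np.arange(20,125,.25),np.arange(-20,20,.25))
    W=np.array([526.5,-29.8])+X[...,None]*ex+Y[...,None]*ey
    p=np.concatenate([W,np.full(X.shape+(1,),zt)],-1)-T[:3,3];p=p@T[:3,:3]
    rr=np.hypot(p[...,0],p[...,1]);th=np.arctan2(rr,p[...,2])
    u=(K[0,0]*th*p[...,0]/rr+K[0,2]).astype(np.float32);v=(K[1,1]*th*p[...,1]/rr+K[1,2]).astype(np.float32)
    R=cv2.remap(im,u,v,cv2.INTER_CUBIC)
    h=cv2.cvtColor(R,cv2.COLOR_RGB2HSV).astype(int)
    g=(h[...,0]>45)&(h[...,0]<85)&(h[...,1]>80);w=(h[...,1]<60)&(h[...,2]>150)
    yc=np.median(Y[g]);band=(abs(Y[:,0]-yc)<9)
    near=abs(Y-yc)<4
    wm=(w&near&(X>X[g].min()+10)&(X<X[g].max()-10)).astype(np.uint8)
    n,l,st,ce=cv2.connectedComponentsWithStats(wm);i=1+np.argmax(st[1:,4])
    cx=20+.25*ce[i][0];L=.25*st[i][2]
    # dark lines: mean value in side strips of vial, per column
    sl=(abs(Y[:,0]-yc)<9)&(abs(Y[:,0]-yc)>4.5)
    val=np.where(g[sl]|(h[sl][...,2]<110),h[sl][...,2],255)
    for nm,q in(("low",(Y[:,0]-yc<-4.)&(Y[:,0]-yc>-6.5)),("mid",abs(Y[:,0]-yc)<2.5),("high",(Y[:,0]-yc>4.)&(Y[:,0]-yc<6.5))):
        pr=h[q][...,2].mean(0);xs=X[0];k=np.arange(8,len(pr)-8)
        dip=np.array([min(pr[j-8],pr[j+8])-pr[j] for j in k]);o=np.argsort(-dip)
        pk=[]
        for j in o:
            if dip[j]>25 and all(abs(xs[k[j]]-t[0])>4 for t in pk): pk.append((round(float(xs[k[j]]),2),int(dip[j])))
        print(nm,pk[:5])
    print("t",s["clock"],"yaw",round(s["tcp_rot"][2],3),"z",round(s["eef_pos"][2],1),"F",np.round(s["contact_force"],1),"bubble x",round(cx,2),"len",L,"green",X[g].min(),X[g].max(),"yc",yc)
    return R
if __name__=="__main__":
    import sys
    R=bubble();save(sys.argv[1],cv2.resize(R,(0,0),fx=1.5,fy=1.5))
E
python3 bub.py l.png
```

```text
low [(59.75, 84), (105.0, 27)]
mid [(60.0, 103)]
high [(60.25, 79), (76.5, 69)]
t 17.75 yaw 0.523 z 79.7 F [-9.   1.  30.9] bubble x 76.04 len 16.25 green 21.0 105.5 yc 5.75
```

View pics/l.png

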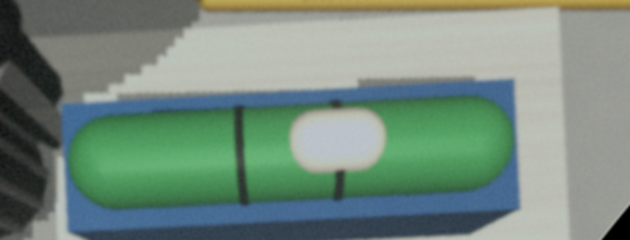

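Rectified view: lines at 60.0 and 76.4 mm, bubble at 76.0, so it is +7.9 mm off and needs about 0.83 rad clockwise. I turn in parts while rising with the shelf.

Emit:
{"method": "play_rows", "body": {
  "steps": [
    {"delta_pos":[0,0,-0.03],"yaw":0.06,"jaw":15},
    {"delta_pos":[0,0,-0.07],"yaw":0.12,"jaw":15},
    {"delta_pos":[0,0,-0.1],"yaw":0.18,"jaw":15},
    {"delta_pos":[0,0,-0.14],"yaw":0.24,"jaw":15},
    {"delta_pos":[0,0,-0.18],"yaw":0.3,"jaw":15},
    {"delta_pos":[0,0,-0.21],"yaw":0.36,"jaw":15},
    {"delta_pos":[0,0,-0.24],"yaw":0.4,"jaw":15},
    {"delta_pos":[0,0,-0.24],"yaw":0.4,"jaw":15}
  ]
}}

```text
clock: 18.6
eef_pos: [526.0, -29.7, 82.0]
tcp_rot: [3.141, -0.002, 0.123]
contact_force: [-8.3, 1.8, 30.9]
opening: 0.314
grasp_force: 72.6
```

```bash
python3 -c "
from bub import *
R=bubble();s=r.sense();print(s['opening'],s['grasp_force'],s['wrist_torque'])"
```

```text
low [(60.0, 69)]
mid [(60.0, 102)]
high [(60.75, 90), (77.25, 68)]
t 18.6 yaw 0.123 z 82.0 F [-8.3  1.8 30.9] bubble x 76.37 len 16.5 green 21.0 106.75 yc 3.0
0.3134894477062404 72.56329408264719 [-0.27689077  1.34397578  0.37298763]
```

Emit:
{"method": "play_rows", "body": {
  "steps": [
    {"delta_pos":[0,0,0],"yaw":0,"jaw":15},
    {"delta_pos":[0,0,0],"yaw":0,"jaw":15},
    {"delta_pos":[0,0,0],"yaw":0,"jaw":15},
    {"delta_pos":[0,0,0],"yaw":0,"jaw":15},
    {"delta_pos":[0,0,0],"yaw":0,"jaw":15},
    {"delta_pos":[0,0,0],"yaw":0,"jaw":15},
    {"delta_pos":[0,0,0],"yaw":0,"jaw":15},
    {"delta_pos":[0,0,0],"yaw":0,"jaw":15}
  ]
}}

```text
clock: 19.45
eef_pos: [526.0, -29.7, 82.1]
tcp_rot: [3.141, -0.002, 0.124]
contact_force: [-9.0, 3.1, 31.1]
opening: 0.313
grasp_force: 72.6
```

```bash
python3 -c "
from bub import *
R=bubble();s=r.sense();print(s['opening'],s['grasp_force'],s['wrist_torque'])
np.save('R.npy',R)"
```

```text
low [(60.0, 69)]
mid [(60.0, 102)]
high [(60.5, 90), (77.25, 66)]
t 19.45 yaw 0.124 z 82.1 F [-9.   3.1 31.1] bubble x 75.66 len 16.5 green 20.5 106.75 yc 3.0
0.3132615783305101 72.57252547773533 [-0.28977817  1.38004101  0.35430771]
```

```bash
python3 -c "
from h import *
a=np.load('w4.npz')['im'][200:330,190:330]
c=vision.calibration('wrist');im,d=vision.grab_frame('wrist');b=im[200:330,190:330]
save('m.png',cv2.resize(np.hstack([a,b]),(784,364),interpolation=cv2.INTER_CUBIC))
from bub import *
for cam in('scene','side'):
    im,d=vision.grab_frame(cam);P=cloud(cam,vision.calibration(cam),d);hsv=cv2.cvtColor(im,cv2.COLOR_RGB2HSV)
    t=(d>0)&(P[...,0]>515)&(P[...,0]<780)&(P[...,1]>-112)&(P[...,1]<65)&(abs(P[...,1]+27)>56)&(P[...,2]>65)&(P[...,2]<90)
    x=P[t];A=np.c_[x[:,:2],np.ones(len(x))];k=np.ones(len(x),bool)
    for _ in range(5):
        s=np.linalg.lstsq(A[k],x[k,2],rcond=None)[0];k=abs(A@s-x[:,2])<4
    print(cam,s,k.sum())
    im0=np.load(cam+'_i.npy');d0=np.load(cam+'_d.npy');P=cloud(cam,vision.calibration(cam),d0)
    t=(d0>0)&(P[...,0]>515)&(P[...,0]<780)&(P[...,1]>-112)&(P[...,1]<65)&(abs(P[...,1]+27)>56)&(P[...,2]>65)&(P[...,2]<90)
    x=P[t];A=np.c_[x[:,:2],np.ones(len(x))];k=np.ones(len(x),bool)
    for _ in range(5):
        s=np.linalg.lstsq(A[k],x[k,2],rcond=None)[0];k=abs(A@s-x[:,2])<4
    print('before',s,k.sum())
bubble()
"
```

```text
scene [1.50501463e-02 1.55003189e-03 6.72001332e+01] 1192
before [2.24057030e-02 1.81245940e-03 6.14089222e+01] 1168
side [ 1.43292754e-02 -9.18539751e-04  6.90344663e+01] 916
before [2.15230439e-02 1.44549114e-04 6.33549909e+01] 988
low [(60.0, 70)]
mid [(60.0, 104)]
high [(60.75, 90), (77.25, 66)]
t 19.65 yaw 0.124 z 82.1 F [-8.7  1.8 29.6] bubble x 75.55 len 16.5 green 20.25 106.75 yc 3.0
```

View pics/m.png

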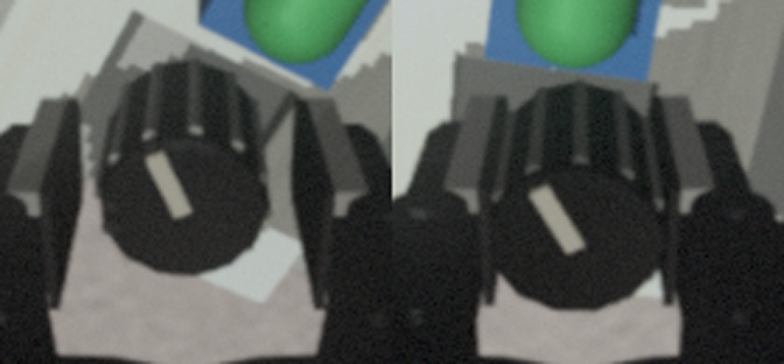

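The knob turned with the hand: the mark still points the same way relative to the fingers. Shelf tilt fell from 0.022 to 0.0147, and the bubble lags. I continue.

Emit:
{"method": "play_rows", "body": {
  "steps": [
    {"delta_pos":[0,0,-0.03],"yaw":0.06,"jaw":15},
    {"delta_pos":[0,0,-0.07],"yaw":0.12,"jaw":15},
    {"delta_pos":[0,0,-0.1],"yaw":0.18,"jaw":15},
    {"delta_pos":[0,0,-0.14],"yaw":0.24,"jaw":15},
    {"delta_pos":[0,0,-0.15],"yaw":0.25,"jaw":15},
    {"delta_pos":[0,0,-0.15],"yaw":0.25,"jaw":15},
    {"delta_pos":[0,0,-0.15],"yaw":0.25,"jaw":15},
    {"delta_pos":[0,0,-0.15],"yaw":0.25,"jaw":15}
  ]
}}

```text
clock: 20.5
eef_pos: [526.1, -29.6, 83.6]
tcp_rot: [-3.142, -0.002, -0.126]
contact_force: [-7.1, 3.4, 29.9]
opening: 0.312
grasp_force: 72.3
```

Emit:
{"method": "play_rows", "body": {
  "steps": [
    {"delta_pos":[0,0,0],"yaw":0,"jaw":15},
    {"delta_pos":[0,0,0],"yaw":0,"jaw":15},
    {"delta_pos":[0,0,0],"yaw":0,"jaw":15},
    {"delta_pos":[0,0,0],"yaw":0,"jaw":15},
    {"delta_pos":[0,0,0],"yaw":0,"jaw":15},
    {"delta_pos":[0,0,0],"yaw":0,"jaw":15},
    {"delta_pos":[0,0,0],"yaw":0,"jaw":15},
    {"delta_pos":[0,0,0],"yaw":0,"jaw":15}
  ]
}}

```text
clock: 21.3
eef_pos: [526.1, -29.7, 83.6]
tcp_rot: [3.142, -0.002, -0.126]
contact_force: [-7.1, 4.1, 30.8]
opening: 0.317
grasp_force: 72.3
```

```bash
cat > tilt.py <<'E'
from bub import *
def tilt():
  for cam in('scene','side'):
    im,d=vision.grab_frame(cam);P=cloud(cam,vision.calibration(cam),d)
    t=(d>0)&(P[...,0]>515)&(P[...,0]<780)&(P[...,1]>-112)&(P[...,1]<65)&(abs(P[...,1]+27)>56)&(P[...,2]>65)&(P[...,2]<95)
    x=P[t];A=np.c_[x[:,:2],np.ones(len(x))];k=np.ones(len(x),bool)
    for _ in range(5):
        s=np.linalg.lstsq(A[k],x[k,2],rcond=None)[0];k=abs(A@s-x[:,2])<4
    print(cam,s,k.sum())
if __name__=="__main__":
    bubble();tilt()
E
python3 tilt.py
```

```text
low [(60.25, 62), (77.0, 42)]
mid [(60.25, 105), (107.0, 26)]
high [(60.5, 99)]
t 21.3 yaw -0.126 z 83.6 F [-7.1  4.1 30.8] bubble x 74.18 len 16.5 green 20.0 107.25 yc 1.75
scene [8.61101203e-03 1.93570302e-03 7.19457036e+01] 1173
side [ 8.41892535e-03 -1.41339402e-03  7.36902901e+01] 886
```

Emit:
{"method": "play_rows", "body": {
  "steps": [
    {"delta_pos":[0,0,0],"yaw":0,"jaw":15},
    {"delta_pos":[0,0,0],"yaw":0,"jaw":15},
    {"delta_pos":[0,0,0],"yaw":0,"jaw":15},
    {"delta_pos":[0,0,0],"yaw":0,"jaw":15},
    {"delta_pos":[0,0,0],"yaw":0,"jaw":15},
    {"delta_pos":[0,0,0],"yaw":0,"jaw":15},
    {"delta_pos":[0,0,0],"yaw":0,"jaw":15},
    {"delta_pos":[0,0,0],"yaw":0,"jaw":15}
  ]
}}

```text
clock: 22.25
eef_pos: [526.2, -29.6, 83.6]
tcp_rot: [-3.142, -0.002, -0.126]
contact_force: [-7.9, 3.4, 30.4]
opening: 0.313
grasp_force: 72.3
```

Emit:
{"method": "play_rows", "body": {
  "steps": [
    {"delta_pos":[0,0,0],"yaw":0,"jaw":15},
    {"delta_pos":[0,0,0],"yaw":0,"jaw":15},
    {"delta_pos":[0,0,0],"yaw":0,"jaw":15},
    {"delta_pos":[0,0,0],"yaw":0,"jaw":15},
    {"delta_pos":[0,0,0],"yaw":0,"jaw":15},
    {"delta_pos":[0,0,0],"yaw":0,"jaw":15},
    {"delta_pos":[0,0,0],"yaw":0,"jaw":15},
    {"delta_pos":[0,0,0],"yaw":0,"jaw":15}
  ]
}}

```text
clock: 23.05
eef_pos: [526.1, -29.6, 83.6]
tcp_rot: [-3.142, -0.002, -0.126]
contact_force: [-7.5, 3.8, 30.4]
opening: 0.314
grasp_force: 72.3
```

```bash
python3 - <<'E'
from tilt import *
bubble();tilt()
# level plate top height profile from the wrist depth, along level x and y
c=vision.calibration("wrist");im,d=vision.grab_frame("wrist");P=cloud("wrist",c,d)
q=P-[526.5,-29.8,0];X=q[...,0]+.025*q[...,1];Y=q[...,1]-.025*q[...,0]
def fit(m,n):
    x=P[m];A=np.c_[X[m],Y[m],np.ones(m.sum())];k=np.ones(len(x),bool)
    for _ in range(5):
        s=np.linalg.lstsq(A[k],x[k,2],rcond=None)[0];k=abs(A@s-x[:,2])<2.5
    print(n,s,k.sum(),X[m].min(),X[m].max())
ok=(d>0)&(X>22)&(X<130)
fit(ok&(abs(Y)<36)&(abs(Y)>20)&(abs(P[...,2]-85)<12),"plate")
fit(ok&(abs(Y)<90)&(abs(Y)>58)&(abs(P[...,2]-77)<12),"deck")
E
```

```text
low [(60.25, 63), (77.25, 48)]
mid [(60.25, 103), (107.0, 25)]
high [(60.5, 99)]
t 23.05 yaw -0.126 z 83.6 F [-7.5  3.8 30.4] bubble x 73.11 len 16.75 green 20.25 107.25 yc 1.75
scene [ 8.44393356e-03 -2.54240866e-04  7.19754420e+01] 1170
side [ 8.81117226e-03 -9.39971277e-04  7.33610613e+01] 874
plate [8.06543066e-03 3.19275022e-04 8.33154556e+01] 12805 22.00827637724021 129.9727977779387
deck [7.87440464e-03 3.26474003e-04 7.53471893e+01] 19212 22.000020129021717 129.9964346317876
```

The plate is flush with the shelf (8.1 against 7.9 mrad) and the bubble is just slow. I turn the remaining 0.33 rad.

Emit:
{"method": "play_rows", "body": {
  "steps": [
    {"delta_pos":[0,0,-0.03],"yaw":0.06,"jaw":15},
    {"delta_pos":[0,0,-0.07],"yaw":0.12,"jaw":15},
    {"delta_pos":[0,0,-0.1],"yaw":0.18,"jaw":15},
    {"delta_pos":[0,0,-0.14],"yaw":0.24,"jaw":15},
    {"delta_pos":[0,0,-0.18],"yaw":0.3,"jaw":15},
    {"delta_pos":[0,0,-0.2],"yaw":0.33,"jaw":15},
    {"delta_pos":[0,0,-0.2],"yaw":0.33,"jaw":15},
    {"delta_pos":[0,0,-0.2],"yaw":0.33,"jaw":15}
  ]
}}

```text
clock: 24.05
eef_pos: [526.2, -29.5, 85.7]
tcp_rot: [-3.141, -0.002, -0.456]
contact_force: [-6.0, 3.2, 30.0]
opening: 0.312
grasp_force: 72.2
```

Emit:
{"method": "play_rows", "body": {
  "steps": [
    {"delta_pos":[0,0,0],"yaw":0,"jaw":15},
    {"delta_pos":[0,0,0],"yaw":0,"jaw":15},
    {"delta_pos":[0,0,0],"yaw":0,"jaw":15},
    {"delta_pos":[0,0,0],"yaw":0,"jaw":15},
    {"delta_pos":[0,0,0],"yaw":0,"jaw":15},
    {"delta_pos":[0,0,0],"yaw":0,"jaw":15},
    {"delta_pos":[0,0,0],"yaw":0,"jaw":15},
    {"delta_pos":[0,0,0],"yaw":0,"jaw":15}
  ]
}}

```text
clock: 24.85
eef_pos: [526.2, -29.6, 85.6]
tcp_rot: [-3.141, -0.002, -0.456]
contact_force: [-6.8, 3.4, 31.2]
opening: 0.308
grasp_force: 72.2
```

Emit:
{"method": "play_rows", "body": {
  "steps": [
    {"delta_pos":[0,0,0],"yaw":0,"jaw":15},
    {"delta_pos":[0,0,0],"yaw":0,"jaw":15},
    {"delta_pos":[0,0,0],"yaw":0,"jaw":15},
    {"delta_pos":[0,0,0],"yaw":0,"jaw":15},
    {"delta_pos":[0,0,0],"yaw":0,"jaw":15},
    {"delta_pos":[0,0,0],"yaw":0,"jaw":15},
    {"delta_pos":[0,0,0],"yaw":0,"jaw":15},
    {"delta_pos":[0,0,0],"yaw":0,"jaw":15}
  ]
}}

```text
clock: 25.65
eef_pos: [526.2, -29.5, 85.6]
tcp_rot: [-3.141, -0.002, -0.456]
contact_force: [-6.6, 3.6, 30.0]
opening: 0.311
grasp_force: 72.2
```

Emit:
{"method": "play_rows", "body": {
  "steps": [
    {"delta_pos":[0,0,0],"yaw":0,"jaw":15},
    {"delta_pos":[0,0,0],"yaw":0,"jaw":15},
    {"delta_pos":[0,0,0],"yaw":0,"jaw":15},
    {"delta_pos":[0,0,0],"yaw":0,"jaw":15},
    {"delta_pos":[0,0,0],"yaw":0,"jaw":15},
    {"delta_pos":[0,0,0],"yaw":0,"jaw":15},
    {"delta_pos":[0,0,0],"yaw":0,"jaw":15},
    {"delta_pos":[0,0,0],"yaw":0,"jaw":15}
  ]
}}

```text
clock: 26.45
eef_pos: [526.2, -29.5, 85.6]
tcp_rot: [-3.141, -0.002, -0.456]
contact_force: [-7.2, 4.6, 30.3]
opening: 0.313
grasp_force: 72.2
```

```bash
cat > st.py <<'E'
from tilt import *
bubble()
c=vision.calibration("wrist");im,d=vision.grab_frame("wrist");P=cloud("wrist",c,d)
q=P-[526.5,-29.8,0];X=q[...,0]+.025*q[...,1];Y=q[...,1]-.025*q[...,0]
def fit(m,n):
    x=P[m];A=np.c_[X[m],Y[m],np.ones(m.sum())];k=np.ones(len(x),bool)
    for _ in range(5):
        s=np.linalg.lstsq(A[k],x[k,2],rcond=None)[0];k=abs(A@s-x[:,2])<2.5
    print(n,s,k.sum())
ok=(d>0)&(X>22)&(X<130)
fit(ok&(abs(Y)<36)&(abs(Y)>20)&(abs(P[...,2]-87)<12),"plate")
fit(ok&(abs(Y)<90)&(abs(Y)>58)&(abs(P[...,2]-79)<12),"deck")
E
python3 st.py
```

```text
low [(77.5, 63), (60.5, 54)]
mid [(60.5, 102), (78.5, 51), (107.75, 29)]
high [(60.75, 106), (78.75, 61), (30.75, 51), (26.5, 26)]
t 26.45 yaw -0.456 z 85.6 F [-7.2  4.6 30.3] bubble x 70.59 len 17.0 green 30.5 107.75 yc 0.5
plate [2.46505155e-05 4.18156201e-04 8.53675269e+01] 10143
deck [-5.31826579e-04  2.60908344e-04  7.74274584e+01] 17216
```

Emit:
{"method": "play_rows", "body": {
  "steps": [
    {"delta_pos":[0,0,0],"yaw":0,"jaw":15},
    {"delta_pos":[0,0,0],"yaw":0,"jaw":15},
    {"delta_pos":[0,0,0],"yaw":0,"jaw":15},
    {"delta_pos":[0,0,0],"yaw":0,"jaw":15},
    {"delta_pos":[0,0,0],"yaw":0,"jaw":15},
    {"delta_pos":[0,0,0],"yaw":0,"jaw":15},
    {"delta_pos":[0,0,0],"yaw":0,"jaw":15},
    {"delta_pos":[0,0,0],"yaw":0,"jaw":15}
  ]
}}

```text
clock: 27.35
eef_pos: [526.2, -29.5, 85.7]
tcp_rot: [-3.141, -0.002, -0.456]
contact_force: [-6.5, 4.4, 31.5]
opening: 0.317
grasp_force: 72.2
```

Emit:
{"method": "play_rows", "body": {
  "steps": [
    {"delta_pos":[0,0,0],"yaw":0,"jaw":15},
    {"delta_pos":[0,0,0],"yaw":0,"jaw":15},
    {"delta_pos":[0,0,0],"yaw":0,"jaw":15},
    {"delta_pos":[0,0,0],"yaw":0,"jaw":15},
    {"delta_pos":[0,0,0],"yaw":0,"jaw":15},
    {"delta_pos":[0,0,0],"yaw":0,"jaw":15},
    {"delta_pos":[0,0,0],"yaw":0,"jaw":15},
    {"delta_pos":[0,0,0],"yaw":0,"jaw":15}
  ]
}}

```text
clock: 28.15
eef_pos: [526.2, -29.5, 85.6]
tcp_rot: [-3.141, -0.002, -0.456]
contact_force: [-6.4, 4.3, 31.1]
opening: 0.314
grasp_force: 72.2
```

Emit:
{"method": "play_rows", "body": {
  "steps": [
    {"delta_pos":[0,0,0],"yaw":0,"jaw":15},
    {"delta_pos":[0,0,0],"yaw":0,"jaw":15},
    {"delta_pos":[0,0,0],"yaw":0,"jaw":15},
    {"delta_pos":[0,0,0],"yaw":0,"jaw":15},
    {"delta_pos":[0,0,0],"yaw":0,"jaw":15},
    {"delta_pos":[0,0,0],"yaw":0,"jaw":15},
    {"delta_pos":[0,0,0],"yaw":0,"jaw":15},
    {"delta_pos":[0,0,0],"yaw":0,"jaw":15}
  ]
}}

```text
clock: 28.95
eef_pos: [526.2, -29.5, 85.6]
tcp_rot: [-3.141, -0.002, -0.456]
contact_force: [-7.1, 3.4, 30.9]
opening: 0.313
grasp_force: 72.2
```

Emit:
{"method": "play_rows", "body": {
  "steps": [
    {"delta_pos":[0,0,0],"yaw":0,"jaw":15},
    {"delta_pos":[0,0,0],"yaw":0,"jaw":15},
    {"delta_pos":[0,0,0],"yaw":0,"jaw":15},
    {"delta_pos":[0,0,0],"yaw":0,"jaw":15},
    {"delta_pos":[0,0,0],"yaw":0,"jaw":15},
    {"delta_pos":[0,0,0],"yaw":0,"jaw":15},
    {"delta_pos":[0,0,0],"yaw":0,"jaw":15},
    {"delta_pos":[0,0,0],"yaw":0,"jaw":15}
  ]
}}

```text
clock: 29.75
eef_pos: [526.2, -29.6, 85.6]
tcp_rot: [-3.141, -0.002, -0.456]
contact_force: [-7.6, 3.4, 30.9]
opening: 0.311
grasp_force: 72.2
```

```bash
python3 st.py
```

```text
low [(77.5, 61), (60.5, 52)]
mid [(60.5, 101), (78.25, 100), (107.75, 28)]
high [(78.25, 107), (60.75, 105), (31.0, 50), (26.75, 28)]
t 29.75 yaw -0.456 z 85.6 F [-7.6  3.4 30.9] bubble x 69.66 len 16.5 green 24.25 107.75 yc 0.5
plate [-2.84699119e-04  8.92292129e-04  8.54085461e+01] 10177
deck [-5.78400785e-04  1.75630941e-04  7.74241041e+01] 17208
```

Lines are at 60.5 and 78.25 mm and the bubble at 69.66, so it is about 0.3 mm off centre and still settling towards 0. The hand holds the knob with 31 N downward push, so I hand in.

```bash
python3 -c "
from rig import r
print(r.sign_off())"
```

```text
the job is handed in; nothing more can be done
None
```

I handed the job in with the level seated between the rails, the bubble about 0.3 mm from centre, and the arm still gripping the knob and pressing down with about 31 N; the hand-in returned no verdict.

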